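# Take the torch off charge and shine it on the coin slide

## Task

First flip the isolator lever on the charging station off by pushing it over to its far side, then draw the torch that is charging there out of its sleeve, raise it and point its lens at the middle of the coin slide's top cover, slanting down at about 45 degrees with the lens roughly 15 cm away from the cover. Finish while holding the torch still like that in the gripper, clear of everything else; leave the lever off, and do not shift the coin slide or the other loose things on the table.

Things in the scene. Friction and masses are not known exactly. Their poses are not given: they have to be found in the camera images.
- station: Charging station, fixed: aluminium plate 120 x 190 x 12 mm with a switch box (80 x 56 mm, top 46 mm above the table, hinge cheeks to 61 mm) centred at y = -58 mm and a level black sleeve at y = +48 mm. Origin: centre of the plate's underside; x points roughly away from the robot (to the sleeve's closed back), y to the sleeve's end, z up.
- isolator (a joint): Steel lever with a black bulb-shaped end, hinged on the switch box about the station's y axis; 0 = on (leaning 0.6 rad from upright to the station's -x, towards the robot), 1.2 = off (leaning 0.6 rad to +x), upright at 0.6. It tips over centre by its weight and lies at either end stop; a push of about 1 N moves it.
- lever_pivot (a point): Hinge point of the isolator lever, 55 mm above the table; axes as the station's. The lever reaches 60 mm from here, its bulb (18 mm across) occupying the last 26 mm.
- lever_tip (a point): Outer end of the isolator lever, 60 mm from its hinge.
- sleeve_mouth (a point): Centre of the sleeve's open mouth, 75 mm above the table; axes as the station's. Sleeve: outside 46 mm, inside 35 mm across, 38 mm deep along +x; draw the torch out along -x. A saddle post (18 x 14 mm, top 51.5 mm above the table) 58 mm before the mouth carries the torch's head; between post and sleeve there is free room round the torch.
- torch: Black torch, 123 mm long, 0.13 kg. Origin: centre of the lens face; its z axis runs from lens to tail (the beam goes along -z). Head 43 mm across from z = 0 to 43 mm, handle 30 mm across from there to the tail. At the start it lies level, z = 85 to 123 mm in the sleeve, lens to the station's -x; the handle is bare from z = 43 to 85 mm.
- coin_slide: Coin slide mechanism of light metal on a wooden block, 172 x 150 x 68 mm, 0.95 kg, loose on the table. Origin: centre of its underside; the coin tongue points to its -x, and the raised top cover (83 x 116 mm) lies over its +x half, 66 mm above the table.
- cover_mid (a point): Middle of the top face of the coin slide's cover, 42 mm along its x from its origin and 66 mm above the table.
- cash_box: Shut dark steel cash box, 191 x 258 x 115 mm high, fixed at the back of the table; a bystander. Origin: centre of its underside.
- mug: White mug with a handle, 82 mm across, 91 mm high, loose; a bystander. Origin: centre of its underside.
- spool: Wooden thread spool, 30 mm across, 42 mm high, standing loose; a bystander. Origin: centre of its underside.
- coupling: Light plastic pipe coupling, 42 mm across, 50 mm high, standing loose; a bystander. Origin: centre of its underside.
- tin: Round tin, 75 mm across, 58 mm high, standing loose; a bystander. Origin: centre of its underside.

How it is judged:
On the way, in this order (a step that is already met when the one before it is completed fails the run):
1. the isolator lever is off while the torch is still in its sleeve (value of joint isolator above 1 rad and distance of torch from where it was at the start of the episode below 0.02 m), for 0.1 s.
2. the torch is out of the sleeve and raised (distance between torch and sleeve_mouth above 0.13 m and height (world z) of torch above 0.11 m), for 0.1 s.
At the end, for the whole second after the job is handed in: Lever off (past 1.0 rad); torch held still in the fingers, off station, coin slide and cash box, lens at least 115 mm up, beam 25 to 65 degrees below level, passing within 45 mm (along each cross axis) of the cover's middle, which lies 80 to 260 mm ahead of the lens (value of joint isolator above 1 rad and contact force between the fingers and torch above 1 N and height (world z) of torch above 0.115 m and angle between torch's own z axis and vertical between 0.44 and 1.13 rad and x of cover_mid in the frame of torch between -0.045 and 0.045 m and y of cover_mid in the frame of torch between -0.045 and 0.045 m and z of cover_mid in the frame of torch between -0.26 and -0.08 m and linear speed of torch below 0.03 m/s and contact force between torch and station below 0.1 N and contact force between torch and coin_slide below 0.1 N and contact force between torch and cash_box below 0.1 N); the arm keeps its last pose, push and grip.
It fails at once if the torch is drawn out while the isolator is on (distance of torch from where it was at the start of the episode above 0.03 m and value of joint isolator below 0.9 rad).
It fails at once if the coin slide is shifted (distance of coin_slide from where it was at the start of the episode above 0.02 m).
It fails at once if a loose bystander is shifted (distance of any of spool, coupling, tin, mug from where it was at the start of the episode above 0.02 m).
It also fails if it takes over 51 s, if anything falls off the work surface, if the arm or the gripper's body presses on something with over 40 N, if the wrist force passes 120 N, or if a joint passes its speed limit or range.

## Robot

A 6-joint arm with a two-finger parallel gripper is mounted at the origin on a cart in front of the work surface, level with it; the furniture and walls round the work are solid. World frame = base frame: x ahead of the robot, y to its left, z up, the work surface at z = 0. Lengths are in m, angles in rad, forces in N, time in s.
With the tool pointing down it reaches from about 0.3 to 0.825 m from the base axis. Payload 5.4 kg.
Tool frame: the origin (TCP) lies between the finger pads; the fingertips stand 25 mm ahead of it and the grasp point (between the pads) lies 6 mm ahead of it; z points along the fingers, y is the line along which they close (so a half turn about z gives the same grasp; the last joint's range is limited). The gripper opens to 92 mm and grips with 3 to 60 N. Pads are 20 mm wide; open, the fingers measure 128 mm over their backs; the gripper's body (75 mm by 189 mm) begins 69 mm behind the grasp point.
Start: joints at [-1.559, 0.158, 1.597, -0, 1.386, -0.21], TCP at [0.126, -0.561, 0.24] pointing down, gripper open.
Joint ranges: [-2.91, 2.91], [-0.94, 2.29], [0.18, 2.7], [-1.29, 4.43], [0.17, 2.64], [-3, 3]. Speed limits (rad/s): [2.57, 2.57, 3.14, 3.14, 3.14, 3.14].

## Interface

Orientations are given as a unit quaternion [x, y, z, w].
In Python, from rig import r gives the robot as it stands.
- The arm moves only by the shell command python3 -m jog 'ROWS' [OPENING] [FORCE]. ROWS is JSON, a list of rows, each a list of 4 numbers: the shift along the tool's x, y, z in cm, then the turn about the tool's z in rad. A call has 1 to 10 rows; each row shifts and turns the commanded pose from where the row before left it, along the tool's axes as they then stand; what a row does not reach is not made up. A row lasts 1/8 s, in which the tool goes at most 62.5 mm and 10.7 degrees, less where a joint would pass 70% of its speed; a pose out of reach is approached as far as the arm can. A call is refused whole if a number of a shift passes 6.25 or a number of a turn 0.188, either way. A call with a gripper value outside its range is refused whole. OPENING is the finger opening in cm, from 0 to 9.19, set as the call begins (- or left out, the last holds). The fingers move at their own pace and stop on an object; FORCE is the grip in N (left out, the last holds). Time passes only in rows, so rows that do not move let the fingers close. It gives the time, the measured TCP pose, the force, the opening and the grip force at its end, in the units of the state.
- r.sense(): the state, without advancing time (a new reading comes with each control period).
- r.camera(name): name is "scene" or "side" or "wrist"; returns the picture (400x640x3 uint8, blue, green, red); there is no depth.
- r.camera_info(name): a dict with "fovy" (degrees; the focal length in pixels is half the picture's height over the tangent of half this angle, whatever the lens; pixels are square), "cx", "cy" (the principal point, pixels), "eye" and "orientation" of the camera in the world. Camera axes: x right, y down, z forward; pixel columns grow to the right and rows downward; lengths in m; the calibration is good to about 2 mm. A picture is of the moment at which its call begins: read the wrist's pose just before it. camera_info takes no time and is no camera call; for the wrist camera it gives the pose at the moment of the call.
- r.sign_off(): hands the job in; it is judged then, once.
Trained networks look in the newest picture that a camera, given by its name, has taken for a name from the list of things; names that differ only in an ending like _2 or _b are one class to them, and where a whole thing is asked for, a point or a joint stands for the part that bears it (a point fixed in the world has none). Each returns a list of dicts, best first, with "score" (0 to 1); they miss things now and then, are a little off and sometimes report something else, mostly with a low value. They report only what shows in the picture. A call takes as long as a camera call.
- r.boxes_of(camera, thing): "centre" ([x, y, z] in m, in the coordinates of the camera as it stood for that picture, good to about 4 mm: the middle of the surface that is visible of it).
The state is a dict: "clock": time; "joint_pos": joint angles; "qd": joint speeds; "tau": joint torques, N m; "ee_pos": TCP position; "orientation": TCP orientation; "wrist_force": force on the tool from outside, world axes, zero at the start; "moment": the same for the moment, N m; "finger_gap": opening from 0.0 (shut) to 1.0 (fully open); "finger_force": force on a finger pad.
Only numpy, scipy, OpenCV 4.12 (cv2) and the standard library are available. Lean on these libraries where they do the work, as an engineer would, in place of code of your own. Each camera call takes 0.05 s, during which the arm holds its last target. There are 200 camera calls.

## Working session

There is one attempt and no reset: what is moved stays moved. The work goes in short steps, Python scripts to look and compute and a shell command to move; the robot and the scene stay as the last step left them, time stands still between calls to the robot, and variables do not carry over. Pictures are saved under pics/ and viewed, at most 11 in all, crops included, and the job is handed in when it is done.

```bash
mkdir -p pics; cat > h.py <<'E'
from rig import r
import numpy as np, cv2
from scipy.spatial.transform import Rotation as R
def cam(n):
    i=r.camera_info(n); o=np.array(i["orientation"])
    M=R.from_quat(o).as_matrix() if o.size==4 else o.reshape(3,3)
    return i,M,np.array(i["eye"])
def proj(n,p):
    i,M,e=cam(n); c=M.T@(np.array(p)-e); f=200/np.tan(np.radians(i["fovy"])/2)
    return i["cx"]+f*c[0]/c[2], i["cy"]+f*c[1]/c[2]
def find(n,t):
    i,M,e=cam(n)
    return [(round(d["score"],2),(M@np.array(d["centre"])+e).round(3).tolist()) for d in r.boxes_of(n,t)[:2]]
E
python3 - <<'E'
from h import *
print(r.sense())
for n in ["scene","side"]:
    cv2.imwrite(f"pics/{n}0.png",r.camera(n)); print(r.camera_info(n))
    for t in ["station","isolator","torch","coin_slide","cash_box","mug","spool","coupling","tin"]: print(n,t,find(n,t))
E
```

```text
{'clock': 0.0, 'joint_pos': array([-1.55911338e+00,  1.59058188e-01,  1.59822197e+00, -6.06779944e-06,
        1.38621973e+00, -2.10082237e-01]), 'qd': array([ 0.00022509,  0.00020953,  0.00037562, -0.00111954,  0.00187747,
       -0.00047964]), 'tau': array([-2.01428113e-03, -3.85573196e+01, -3.22106087e+01,  6.99093333e-02,
        3.79917689e-02, -1.51526842e-04]), 'ee_pos': array([ 0.12645293, -0.56032229,  0.2386189 ]), 'orientation': array([ 9.93858307e-01,  1.10656023e-01,  9.14761273e-05, -9.49223181e-04]), 'wrist_force': array([-0.38169875,  0.23126381,  0.51047508]), 'moment': array([-0.01457907, -0.05372977, -0.01947134]), 'finger_force': 0.0, 'finger_gap': 0.9987356239885166}
{'fovy': 49.615216913213054, 'cx': 318.59633313914105, 'cy': 199.40198818913194, 'eye': array([-0.09521759,  0.76711479,  0.69417909]), 'orientation': array([-0.37645032,  0.81359266, -0.40115853,  0.18821258])}
scene station [(0.65, [0.447, 0.335, 0.014])]
scene isolator [(0.62, [0.327, 0.193, 0.03]), (0.61, [0.435, 0.246, 0.097])]
scene torch [(0.79, [0.396, 0.355, 0.08]), (0.21, [0.447, 0.329, 0.0
[... 333 characters left out ...]
]
{'fovy': 57.383922979782916, 'cx': 322.2431780746987, 'cy': 197.70634288948673, 'eye': array([0.3002693 , 0.88839396, 0.6157711 ]), 'orientation': array([-0.1358132 ,  0.88665533, -0.43548685,  0.07581758])}
side station [(0.61, [0.452, 0.353, 0.022])]
side isolator [(0.62, [0.438, 0.244, 0.092])]
side torch [(0.72, [0.436, 0.247, 0.091]), (0.56, [0.408, 0.355, 0.082])]
side coin_slide [(0.62, [0.541, 0.091, 0.049])]
side cash_box [(0.68, [0.686, 0.372, 0.089]), (0.2, [0.449, 0.347, 0.021])]
side mug [(0.71, [0.715, 0.054, 0.064])]
side spool [(0.62, [0.329, 0.187, 0.032]), (0.32, [0.457, 0.346, 0.025])]
side coupling [(0.65, [0.645, 0.138, 0.036])]
side tin [(0.62, [0.494, 0.537, 0.055])]
```

View pics/scene0.png

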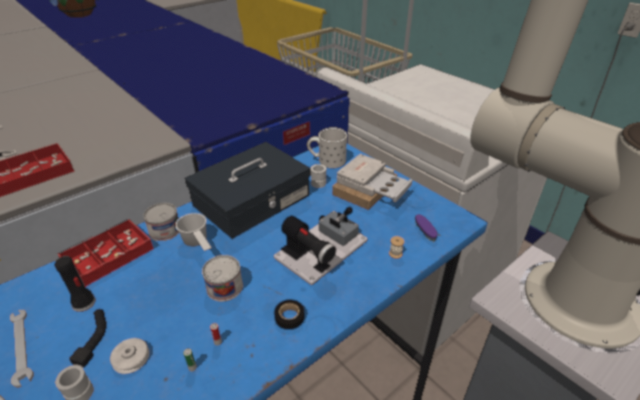

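View pics/side0.png

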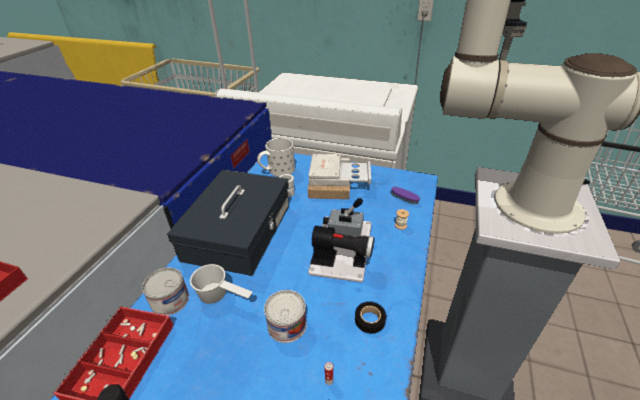

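```bash
python3 - <<'E'
from h import *
for n in ["scene","side"]:
    for t in ["lever_pivot","lever_tip","sleeve_mouth","cover_mid"]: print(n,t,find(n,t))
E
```

```text
scene lever_pivot [(0.86, [0.449, 0.33, 0.017])]
scene lever_tip [(0.67, [0.434, 0.243, 0.09]), (0.21, [0.446, 0.334, 0.017])]
scene sleeve_mouth [(0.66, [0.447, 0.331, 0.019])]
scene cover_mid [(0.66, [0.396, 0.355, 0.081]), (0.61, [0.535, 0.076, 0.046])]
side lever_pivot [(0.56, [0.451, 0.348, 0.021])]
side lever_tip [(0.65, [0.435, 0.24, 0.088]), (0.53, [0.453, 0.353, 0.024])]
side sleeve_mouth [(0.69, [0.453, 0.345, 0.025])]
side cover_mid [(0.64, [0.535, 0.095, 0.044])]
```

The scene view shows the torch at (305,240), the lever tip at (348,212) and the coin slide at (372,182). In the side view they are at (342,245), (357,203) and (340,175). I'll enlarge these areas with pixel coordinates to fit the poses.

```bash
python3 - <<'E'
import cv2,numpy as np
def crop(n,x,y,w,h,s):
    c=cv2.resize(cv2.imread(f"pics/{n}0.png")[y:y+h,x:x+w],None,fx=s,fy=s,interpolation=cv2.INTER_CUBIC)
    for k in range(0,w,10):
        cv2.line(c,(k*s,0),(k*s,6 if k%50 else 14),(0,255,255),1)
        if k%20==0: cv2.putText(c,str(x+k),(k*s,24),0,.35,(0,255,255),1)
    for k in range(0,h,10):
        cv2.line(c,(0,k*s),(6,k*s),(0,255,255),1); cv2.putText(c,str(y+k),(8,k*s+4),0,.35,(0,255,255),1)
    return c
a=crop("scene",270,150,150,135,4)
b=crop("side",300,145,80,140,4)
a=np.vstack([a,np.zeros((20,600,3),np.uint8)])
cv2.imwrite("pics/c1.png",a)
cv2.imwrite("pics/c2.png",b)
E
```

```text
(no output)
```

View pics/c1.png

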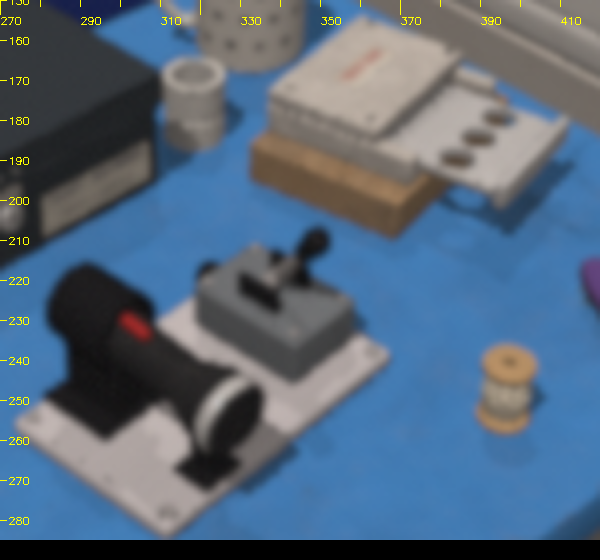

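View pics/c2.png

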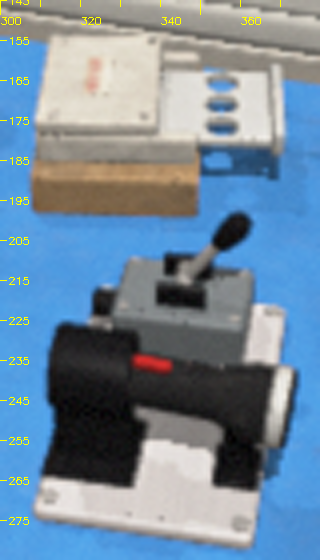

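```bash
cat > fit.py <<'E'
from h import *
from scipy.optimize import least_squares
def fit(pts,x0,cams={n:cam(n) for n in("scene","side")}):
    def res(v):
        o=[]
        for n,u,p in pts:
            w=R.from_euler("z",v[2]).apply(p)+[v[0],v[1],0]; o+=list(np.array(proj(n,w))-u)
        return o
    s=least_squares(res,x0,loss="soft_l1"); print(s.x.round(4)); print(np.array(res(s.x)).reshape(-1,2).round(1).tolist()); return s.x
E
python3 - <<'E'
from fit import *
P=lambda a,b,z:(a/1e3,b/1e3,z/1e3)
tip=(-.06*np.sin(.6),-.058,.055+.06*np.cos(.6))
st=[("scene",(274,255),P(60,95,12)),("scene",(312,283),P(-60,95,12)),("scene",(367,238),P(-60,-95,12)),
("side",(309,274),P(60,95,12)),("side",(362,281),P(-60,95,12)),("side",(370,221),P(-60,-95,12)),
("scene",(344,237),P(-40,-30,46)),("scene",(358,225),P(-40,-86,46)),("scene",(319,223),P(40,-30,46)),
("side",(332,209),P(40,-86,46)),("side",(364,211),P(-40,-86,46)),("side",(327,226),P(40,-30,46)),
("scene",(350,208),tip),("side",(360,199),tip)]
s=fit(st,[.45,.3,0])
cs=[("scene",(337,173),P(0,58,66)),("scene",(361,153),P(83,58,66))]
cov=[("scene",(337,173),P(41.5,58,66)),("scene",(361,153),P(41.5,-58,66)),("scene",(385,163),P(-41.5,-58,66)),("scene",(364,184),P(-41.5,58,66)),
("side",(314,154),P(41.5,-58,66)),("side",(340,154),P(-41.5,-58,66)),("side",(338,178),P(-41.5,58,66)),("side",(309,178),P(41.5,58,66))]
c=fit(cov,[.57,.08,0])
rz=R.from_euler("z",s[2])
for k,p in dict(pivot=(0,-.058,.055),tip=tip).items(): print(k,(rz.apply(p)+[s[0],s[1],0]).round(4))
# mouth x unknown: fit lens centre along station y=.048
lens=[("scene",(329,254),(0,0,.075)),("side",(371,245),(0,0,.075))]
l=fit([(n,u,rz.apply(p)) for n,u,p in [(n,u,p) for n,u,p in lens]],[.38,.33,0]); print(rz.inv().apply([l[0]-s[0],l[1]-s[1],0]))
E
```

```text
[0.4508 0.3022 0.1327]
[[-1.8, 0.8], [-0.2, 0.3], [0.4, -0.9], [-0.6, -0.8], [2.6, -0.4], [1.3, 0.3], [-0.6, -0.6], [0.9, -0.9], [-2.3, -2.2], [-0.9, -0.1], [-0.3, 1.2], [0.3, -2.1], [0.2, 0.8], [1.2, 1.0]]
[0.5649 0.064  0.2402]
[[-0.9, -0.2], [-1.3, 0.8], [1.1, 0.2], [-0.5, -0.5], [-1.0, -0.1], [1.3, 0.6], [2.0, -1.0], [-0.0, -1.8]]
pivot [0.4585 0.2447 0.055 ]
tip [0.4249 0.2402 0.1045]
[0.3763 0.3455 0.    ]
[[-0.5, -1.4], [1.0, 0.3]]
[-0.06814324  0.05278033  0.        ]
```

The crops give consistent station and cover corners, with a fit error of 1–2 px. The lens is at (329,254) in the scene view and (371,245) in the side view. I'll drive over to the lever, keeping high.

```bash
python3 -m jog '[[4.9,-2.7,0,0],[4.9,-2.7,0,0],[4.9,-2.7,0,0],[4.9,-2.7,0,0],[4.9,-2.7,0,0],[4.9,-2.7,0,0],[4.9,-2.7,0,0]]' 0 20 | tail -5; python3 -m jog '[[0.8,-5.3,0,0],[0.8,-5.3,0,0],[0.8,-5.3,0,0],[0.8,-5.3,0,0],[0.8,-5.3,0,0],[0.8,-5.3,0,0],[0.8,-5.3,0,0],[0.8,-5.3,0,0],[0.8,-5.3,0,0],[0.8,-5.3,0,0]]'; python3 -c "
from h import *
s=r.sense();print(s['joint_pos'].round(3),s['ee_pos'])"
```

```text
ee_pos: [0.4207, -0.2998, 0.2399]
orientation: [0.994, 0.111, 0.0, 0.0]
wrist_force: [-0.7, 0.1, 0.6]
finger_gap: 0.262
finger_force: 0.0
clock: 3.52
ee_pos: [0.3806, 0.2354, 0.2399]
orientation: [0.994, 0.111, 0.001, -0.0]
wrist_force: [1.4, -1.2, 0.1]
finger_gap: 0.004
finger_force: 0.0
[ 0.283 -0.186  1.937 -0.     1.389  1.632] [0.38063264 0.2353802  0.23994459]
```

```bash
python3 -m jog '[[0,0,0,-0.18],[0,0,0,-0.18],[0,0,0,-0.18],[0,0,0,-0.18],[0,0,0,-0.18],[0,0,0,-0.18],[0,0,0,-0.18],[0,0,0,-0.18],[0,0,0,-0.18]]' >/dev/null;  python3 -m jog '[[0,0,0,-0.18],[0,0,0,-0.18],[0,0,0,-0.18],[0,0,0,-0.18],[0,0,0,-0.18],[0,0,0,-0.18],[0,0,0,-0.18],[0,0,0,-0.17],[0,0,0,0]]'; python3 - <<'E'
from h import *
s=r.sense();print(s['joint_pos'].round(3),R.from_quat(s['orientation']).as_matrix().round(3))
i,M,e=cam("wrist"); print(i["fovy"],e,M.round(2).tolist())
cv2.imwrite("pics/w1.png",r.camera("wrist"))
for t in ["isolator","torch","station","lever_tip"]: print(t,find("wrist",t))
E
```

```text
clock: 5.78
ee_pos: [0.381, 0.2335, 0.2397]
orientation: [-0.064, 0.998, 0.0, 0.0]
wrist_force: [0.6, -0.2, -0.6]
finger_gap: 0.002
finger_force: 0.0
[ 0.278 -0.187  1.938 -0.     1.39  -1.421] [[-0.992 -0.128  0.   ]
 [-0.128  0.992  0.   ]
 [-0.     0.    -1.   ]]
62.33777218546444 [0.30571637 0.22447387 0.38468613] [[-0.13, 0.96, 0.26], [0.99, 0.12, 0.03], [0.0, 0.27, -0.96]]
isolator []
torch [(0.7, [0.408, 0.344, 0.085]), (0.58, [0.512, 0.056, 0.051])]
station [(0.76, [0.428, 0.298, 0.011]), (0.3, [0.625, 0.264, 0.042])]
lever_tip []
```

View pics/w1.png

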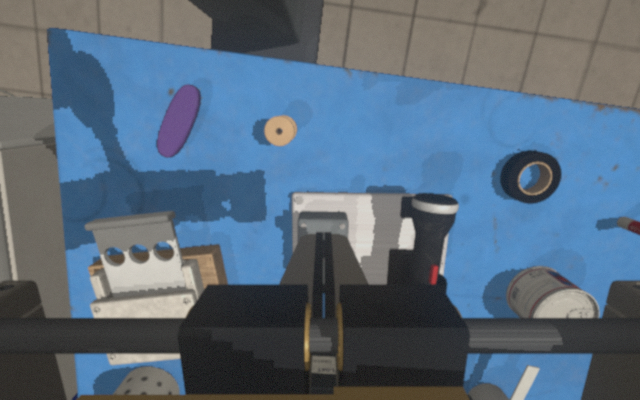

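The wrist view shows the plate's near corner at (291,193), the switch box edge at row 213, and the torch pointing to the robot with its lens at (435,205). I'll check the fit against these.

```bash
python3 - <<'E'
from h import *
s=(.4508,.3022,.1327); rz=R.from_euler("z",s[2])
for k,p in dict(c=(-60,-95,12),c2=(-60,95,12),b1=(-40,-86,46),b2=(-40,-30,46),lensL=(-65,26.5,75),lensR=(-65,69.5,75),lenstop=(-65,48,96.5),neckL=(-22,33,75),neckR=(-22,63,75),neckTop=(-22,48,90)).items():
    print(k,np.round(proj("wrist",rz.apply(np.array(p)/1e3)+[s[0],s[1],0]),1))
im=cv2.imread("pics/w1.png"); cv2.imwrite("pics/w1c.png",cv2.resize(im[180:300,280:470],None,fx=4,fy=4,interpolation=2))
E
```

```text
c [291.6 192.7]
c2 [455.2 192.1]
b1 [297.6 218.4]
b2 [349.5 218.2]
lensL [410.2 203.1]
lensR [454.4 203. ]
lenstop [439.8 209.5]
neckL [413.8 244.1]
neckR [443.6 244. ]
neckTop [433.5 250.2]
```

View pics/w1c.png

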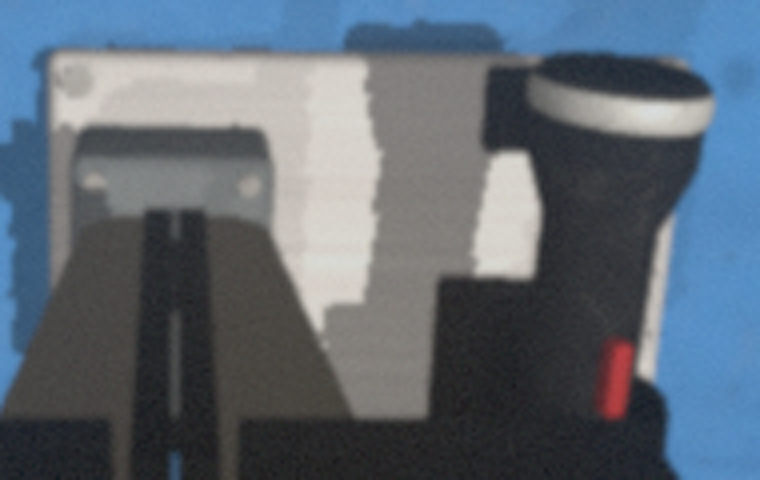

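Fit confirmed within about 1 mm. Next I descend in front of the lever and push it.

```bash
python3 -m jog '[[0,0,4,0],[0,0,4,0],[0,0,4,0],[0,0,1.3,0],[0,0,0,0]]'; python3 -m jog '[[-1,0,0,0],[-1,0,0,0],[-1,0,0,0],[-1,0,0,0],[-1,0,0,0],[-1,0,0,0],[-1,0,0,0],[-1,0,0,0],[0,0,0,0],[0,0,0,0]]'; python3 -m jog '[[3,0,0,0],[3,0,0,0],[2,0,-5,0],[0,0,-5,0],[0,0,0,0]]' 9; python3 - <<'E'
from h import *
a=r.camera("side");b=r.camera("scene")
for n in ["side","scene"]: print(find(n,"lever_tip"),find(n,"torch"))
c=np.hstack([cv2.resize(a[180:290,290:390],None,fx=4,fy=4),cv2.resize(b[190:300,260:360],None,fx=4,fy=4)]); cv2.imwrite("pics/l1.png",c[:,:800])
E
```

```text
clock: 6.65
ee_pos: [0.3808, 0.2335, 0.1066]
orientation: [-0.065, 0.998, -0.0, -0.0]
wrist_force: [-0.2, 0.4, 0.7]
finger_gap: 0.007
finger_force: 0.0
clock: 7.9
ee_pos: [0.46, 0.2439, 0.1065]
orientation: [-0.065, 0.998, -0.0, -0.0]
wrist_force: [0.6, -0.3, 0.0]
finger_gap: 0.002
finger_force: 0.0
clock: 8.52
ee_pos: [0.3831, 0.2344, 0.211]
orientation: [-0.065, 0.998, 0.001, 0.005]
wrist_force: [0.7, -0.0, -0.9]
finger_gap: 0.527
finger_force: 0.0
[(0.53, [0.477, 0.244, 0.084])] [(0.65, [0.408, 0.355, 0.082])]
[(0.71, [0.325, 0.188, 0.028]), (0.66, [0.477, 0.244, 0.087])] [(0.78, [0.396, 0.354, 0.081])]
```

View pics/l1.png

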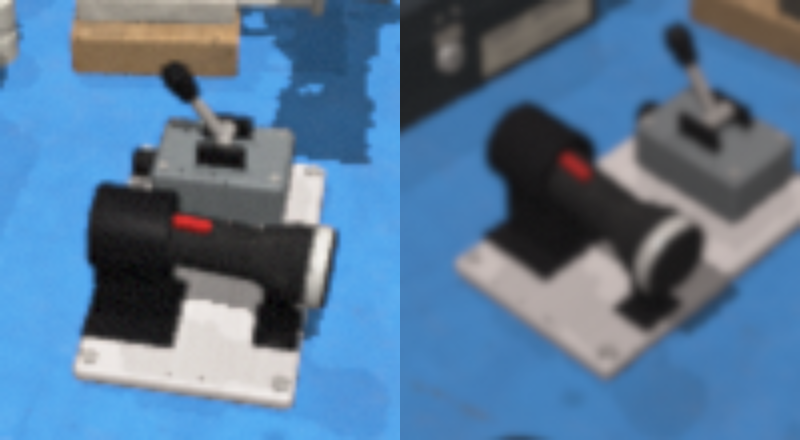

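The lever now leans to +x, at (180,78) in the left crop and (680,45) in the right, so it is off. The torch hasn't moved. Next is the grasp.

```bash
python3 -m jog '[[-2.5,3.6,0,0],[-2.5,3.6,0,0],[-2.4,3.5,0,0],[0,0,0,0],[0,0,0,0]]' 9.1; python3 - <<'E'
from h import *
s=r.sense()
rz=R.from_euler("z",.1327); print((rz.inv().apply(s['ee_pos']-[.4508,.3022,0])).round(4), s['ee_pos'].round(4),s['joint_pos'].round(2))
E
```

```text
clock: 9.45
ee_pos: [0.4397, 0.3485, 0.2054]
orientation: [-0.065, 0.998, -0.001, -0.001]
wrist_force: [0.4, -0.1, -0.5]
finger_gap: 0.986
finger_force: 0.0
[-0.0049  0.0474  0.2054] [0.4397 0.3485 0.2054] [ 0.46  0.15  1.67 -0.    1.32 -1.25]
```

```bash
python3 -m jog '[[-0.3,0.15,3,0],[0,0,3,0],[0,0,3,0],[0,0,2,0],[0,0,1.4,0],[0,0,0,0]]'; python3 -m jog '[[0,0,0,0],[0,0,0,0],[0,0,0,0],[0,0,0,0],[0,0,0,0],[0,0,0,0]]' 2 25
```

```text
clock: 10.2
ee_pos: [0.4424, 0.3502, 0.0818]
orientation: [-0.065, 0.998, -0.0, -0.001]
wrist_force: [-0.7, 0.8, 1.2]
finger_gap: 0.993
finger_force: 0.0
clock: 10.95
ee_pos: [0.4432, 0.3507, 0.0826]
orientation: [-0.065, 0.998, -0.001, -0.0]
wrist_force: [-1.9, -8.1, 4.4]
finger_gap: 0.36
finger_force: 4.1
```

```bash
python3 -m jog '[[0,0,0,0],[0,0,0,0],[0,0,0,0]]' 2 25
```

```text
clock: 11.32
ee_pos: [0.4431, 0.3494, 0.0828]
orientation: [-0.065, 0.998, -0.002, -0.001]
wrist_force: [-1.5, -7.9, 4.5]
finger_gap: 0.316
finger_force: 24.3
```

```bash
python3 -m jog '[[0,-0.15,-0.1,0],[0.5,0,0,0],[0.5,0,0,0],[1,0,0,0],[1,0,0,0]]' 2 25;python3 -m jog '[[1.5,0,0,0],[1.5,0,0,0],[1.5,0,-1,0],[1,0,-3,0],[0,0,-4,0],[0,0,-3,0],[0,0,0,0],[0,0,0,0]]'; python3 - <<'E'
from h import *
a=r.camera("side");b=r.camera("scene");w=r.camera("wrist")
c=np.hstack([a[120:290,260:460],b[120:290,200:400]]); cv2.imwrite("pics/t1.png",cv2.resize(c,None,fx=2,fy=2))
print(find("side","torch"),find("scene","torch"))
E
```

```text
clock: 11.95
ee_pos: [0.4127, 0.3457, 0.0835]
orientation: [-0.065, 0.998, -0.0, -0.0]
wrist_force: [0.6, 0.8, -1.1]
finger_gap: 0.316
finger_force: 24.0
clock: 12.95
ee_pos: [0.3581, 0.3381, 0.1921]
orientation: [-0.065, 0.998, -0.0, -0.001]
wrist_force: [0.2, -0.6, -1.5]
finger_gap: 0.318
finger_force: 24.0
[(0.59, [0.323, 0.348, 0.191])] [(0.71, [0.302, 0.345, 0.189])]
```

View pics/t1.png

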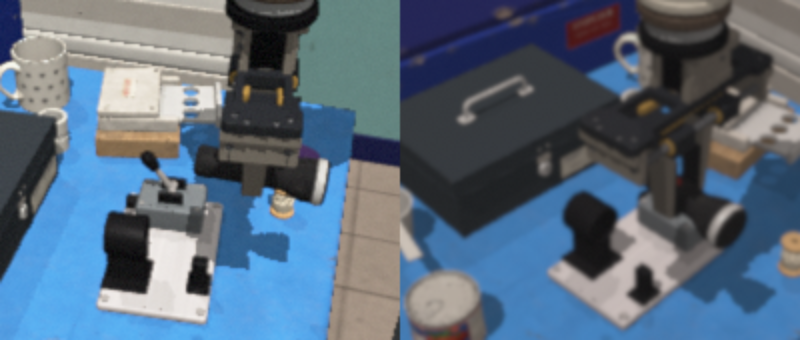

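The torch is out and level: tail at (205,160), lens at (322,180) in the left crop. The jog can't tilt the tool, so I'll pivot the torch in the grip by pressing its tail down on the fixed sleeve's crest from the station's +y side.

```bash
python3 -m jog '[[0,0,0,0.175],[0,0,0,0.175],[0,0,0,0.175],[0,0,0,0.175],[0,0,0,0.175],[0,0,0,0.175],[0,0,0,0.175],[0,0,0,0.175],[0,0,0,0.17],[0,0,0,0]]' >/dev/null;python3 -m jog '[[1.3,3,0,0],[1.3,3,0,0],[1.3,3,0,0],[1.3,3.1,0,0],[0,0,0,0],[0,0,0,0]]'; python3 - <<'E'
from h import *
s=r.sense()
rz=R.from_euler("z",.1327); print((rz.inv().apply(s['ee_pos']-[.4508,.3022,0])).round(4),s['joint_pos'].round(2)); print((rz.inv().as_matrix()@R.from_quat(s['orientation']).as_matrix()).round(3))
E
```

```text
clock: 15.2
ee_pos: [0.4716, 0.4056, 0.193]
orientation: [0.659, 0.752, -0.001, -0.0]
wrist_force: [-0.5, 0.1, -1.6]
finger_gap: 0.317
finger_force: 24.0
[0.0343 0.0997 0.193 ] [0.52 0.32 1.51 0.   1.32 0.38]
[[-0.     1.    -0.002]
 [ 1.     0.    -0.001]
 [-0.001 -0.002 -1.   ]]
```

```bash
python3 -m jog '[[0,0,3,0],[0,0,2.5,0],[0,0,1,0],[0,0,0,0]]' 2 15;python3 -m jog '[[0,0,0.5,0],[0,0,0.5,0],[0,0,0.5,0],[0,0,0.5,0],[0,0,0,0]]';  python3 - <<'E'
from h import *
a=r.camera("side");b=r.camera("scene")
c=np.hstack([a[140:310,250:450],b[150:320,200:400]]); cv2.imwrite("pics/p1.png",cv2.resize(c,None,fx=2,fy=2))
E
```

```text
clock: 15.7
ee_pos: [0.4716, 0.4056, 0.1284]
orientation: [0.659, 0.752, -0.001, -0.0]
wrist_force: [-0.1, 0.3, -1.3]
finger_gap: 0.316
finger_force: 14.5
clock: 16.32
ee_pos: [0.4722, 0.4061, 0.1083]
orientation: [0.659, 0.752, -0.0, -0.0]
wrist_force: [-0.4, 0.8, 0.8]
finger_gap: 0.308
finger_force: 15.0
```

View pics/p1.png

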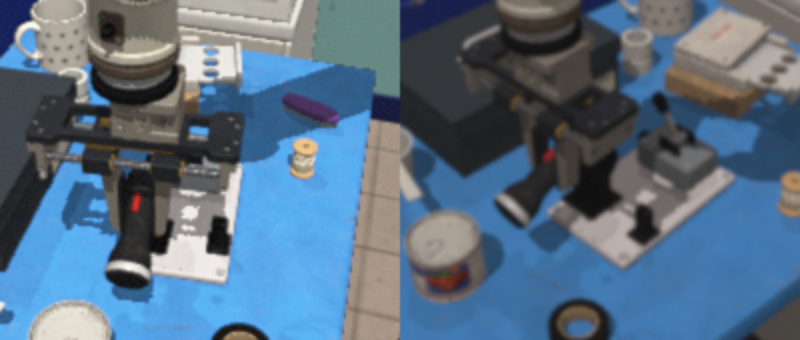

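The torch is pivoting, with its head dipping at (130,265) in the left crop, under only about 2 N. I'll continue down, then lift and measure the tilt.

```bash
python3 -m jog '[[0,0,0.5,0],[0,0,0.5,0],[0,0,0.5,0],[0,0,0.5,0],[0,0,0.5,0],[0,0,0,0]]'; python3 -m jog '[[0,0,0,0],[0,0,-3,0],[0,0,-4,0],[0,0,-4,0],[0,0,-4,0],[0,0,0,0],[0,0,0,0]]' 2 30; python3 - <<'E'
from h import *
a=r.camera("side");b=r.camera("scene")
c=np.hstack([a[100:270,250:450],b[110:280,200:400]]); cv2.imwrite("pics/p2.png",cv2.resize(c,None,fx=2,fy=2))
print(find("side","torch"),find("scene","torch"))
E
```

```text
clock: 17.18
ee_pos: [0.4722, 0.4061, 0.0831]
orientation: [0.659, 0.752, 0.0, -0.0]
wrist_force: [0.3, 1.7, -0.3]
finger_gap: 0.312
finger_force: 15.0
clock: 18.05
ee_pos: [0.4715, 0.4054, 0.2317]
orientation: [0.659, 0.752, -0.001, -0.0]
wrist_force: [0.2, 0.3, -1.6]
finger_gap: 0.311
finger_force: 30.0
[(0.92, [0.466, 0.424, 0.214])] [(0.92, [0.458, 0.434, 0.199])]
```

View pics/p2.png

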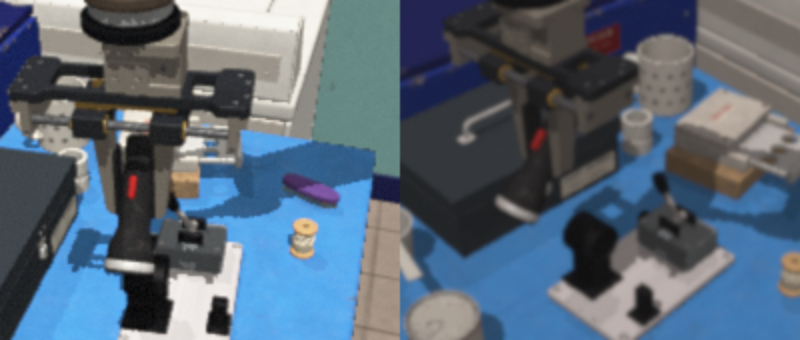

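```bash
python3 - <<'E'
from h import *
p=np.array([.4715,.4054,.2257]);h=np.array([np.cos(1.703),np.sin(1.703),0])
for d in (.060,.064,.068):
  for t in (30,40,45,50,60):
    t_=np.radians(t);b=np.cos(t_)*h-np.sin(t_)*np.array([0,0,1])
    print(d,t,*[np.round(proj(n,q),1) for q in(p+d*b,p-(.123-d)*b) for n in("side","scene")])
E
```

```text
0.06 30 [312.1 228.5] [252.5 207.6] [322.7 164.6] [291.8 156.6]
0.06 40 [313.  229.9] [255.3 209.7] [322.  162.2] [289.2 153.8]
0.06 45 [313.5 230.1] [257.  210.4] [321.6 161.4] [287.7 152.7]
0.06 50 [313.9 230.2] [258.7 210.9] [321.1 160.8] [286.1 151.9]
0.06 60 [315.  229.4] [262.3 211.3] [320.1 160.4] [282.4 150.8]
0.064 30 [311.7 230.7] [251.1 209.3] [322.4 166.5] [290.5 158.2]
0.064 40 [312.7 232.2] [254.2 211.5] [321.7 164.3] [288.1 155.6]
0.064 45 [313.2 232.4] [256.  212.3] [321.3 163.6] [286.7 154.6]
0.064 50 [313.7 232.4] [257.8 212.8] [320.9 163. ] [285.2 153.8]
0.064 60 [314.8 231.6] [261.7 213.2] [320.  162.7] [281.7 152.9]
0.068 30 [311.4 233. ] [249.8 211. ] [322.  168.5] [289.3 159.8]
0.068 40 [312.4 234.5] [253.1 213.4] [321.4 166.5] [287.  157.4]
0.068 45 [312.9 234.7] [255.  214.2] [321.1 165.8] [285.7 156.5]
0.068 50 [313.5 234.7] [256.9 214.7] [320.7 165.3] [284.3 155.8]
0.068 60 [314.7 233.8] [261.1 215. ] [319.8 165. ] [281.1 154.9]
```

Tilt estimate is about 50° with the grip about 66 mm behind the lens. I'll carry it to the robot's side of the coin slide and turn the beam to +x.

```bash
python3 -m jog '[[-4.1,-1.1,-0.5,0],[-4.2,-1.1,0,0],[-4.2,-1.1,0,0],[-4.2,-1.1,0,0],[-4.1,-1.1,0,0],[-4.1,-1.1,0,0],[-4.1,-1.2,0,0],[-4.2,-1.2,0,0],[0,0,0,0]]' >/dev/null;python3 -m jog '[[0,0,0,0.17],[0,0,0,0.17],[0,0,0,0.17],[0,0,0,0.17],[0,0,0,0.17],[0,0,0,0.17],[0,0,0,0.17],[0,0,0,0.17],[0,0,0,0.17],[0,0,0,0.17]]' >/dev/null; python3 -m jog '[[0,0,0,0],[0,0,0,0]]'; python3 - <<'E'
from h import *
s=r.sense();print(s['joint_pos'].round(2)); print(R.from_quat(s['orientation']).as_matrix().round(3)[:, 0])
a=r.camera("side");b=r.camera("scene");cv2.imwrite("pics/sideF.png",a)
cv2.imwrite("pics/f.png",np.hstack([cv2.resize(a[105:215,290:390],None,fx=4,fy=4,interpolation=2),cv2.resize(b[95:205,310:410],None,fx=4,fy=4,interpolation=2)]))
p=s['ee_pos']-[0,0,.006]
for d in (.062,.066):
  for t in (35,45,55):
    t_=np.radians(t);h=R.from_quat(s['orientation']).as_matrix()[:,0];h=h/np.linalg.norm(h);b=np.cos(t_)*h-np.sin(t_)*np.array([0,0,1])
    f=lambda n,q:((np.array(proj(n,q))-{"side":(290,105),"scene":(310,95)}[n])*4+[400*(n=="scene"),0]).round()
    print(d,t,*[f(n,q) for q in(p+d*b,p-(.123-d)*b) for n in("side","scene")])
c=[.565,.064,.066];print(f("side",c),f("scene",c))
E
```

```text
clock: 20.88
ee_pos: [0.4263, 0.0656, 0.2383]
orientation: [1.0, 0.003, -0.0, -0.0]
wrist_force: [0.1, 0.5, -0.6]
finger_gap: 0.306
finger_force: 30.0
[-0.13 -0.23  1.98  0.    1.39  1.44]
[ 1.     0.005 -0.001]
0.062 35 [274.  86.] [723. 168.] [448.  -3.] [880. 120.]
0.062 45 [284.  99.] [730. 184.] [438. -18.] [872. 101.]
0.062 55 [296. 111.] [740. 200.] [425. -31.] [862.  84.]
0.066 35 [268.  89.] [718. 169.] [442.  -0.] [875. 122.]
0.066 45 [279. 103.] [726. 187.] [433. -14.] [867. 104.]
0.066 55 [292. 115.] [736. 204.] [421. -26.] [857.  88.]
[143. 240.] [606. 292.]
```

View pics/f.png

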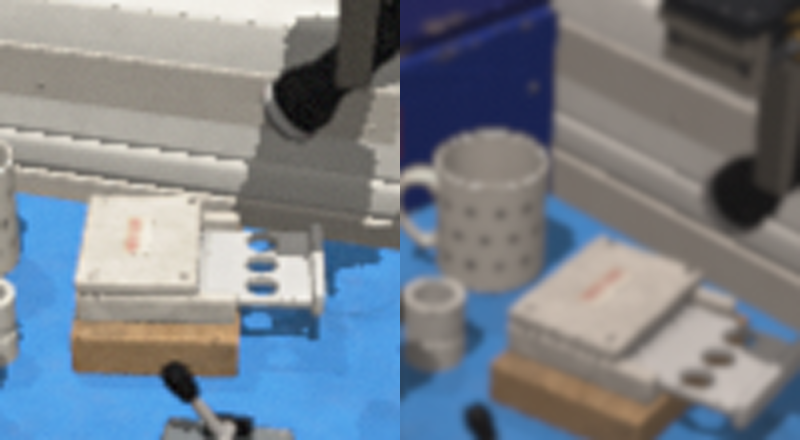

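In the side crop the lens is at (286,111). That matches a tilt of about 50° and puts the beam on the cover's middle, near (143,240) in that crop, at about 15 cm. Nothing else has moved and the lever is still off, so I'm handing it in.

```bash
python3 -c "
from rig import r
print(r.sign_off())"
```

```text
the job is handed in; nothing more can be done
None
```

I handed the job in with the lever off and the torch held still, beam about 50° below level at the cover's middle and lens about 15 cm away; the coin slide and other loose things looked unmoved. No verdict came back.

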